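Find the free pocket in the flap-covered spice tray

ROBOT

A 6-joint arm with a two-finger parallel gripper is mounted at the origin on the work surface. World frame = base frame: x ahead of the robot, y to its left, z up, the work surface at z = 0. Lengths are in mm, angles in rad, forces in N, time in s.
With the tool pointing down it reaches from about 275 to 825 mm from the base axis. Payload 5.2 kg.
Tool frame: the origin (TCP) lies at the very end of the fingers, on their centre line; the grasp point (between the pads) lies 19 mm behind it; z points along the fingers, y is the line along which they close (so a half turn about z gives the same grasp; the last joint's range is limited). The gripper opens to 93 mm and grips with 3 to 60 N. Pads are 15 mm wide; open, the fingers measure 128 mm over their backs; the gripper's body (75 mm by 188 mm) begins 65 mm behind the grasp point.
Start: joints at [0.948, 0.259, 1.535, -0, 1.348, -0.203], TCP at [224.147, 502.258, 218.653] pointing down, gripper open.
Joint ranges: [-3.14, 3.14], [-0.91, 2.08], [0.19, 2.58], [-1.22, 4.36], [0.22, 2.71], [-3.12, 3.12]. Speed limits (rad/s): [2.57, 2.57, 3.14, 3.14, 3.14, 3.14].

INTERFACE

Orientations are given as [roll, pitch, yaw] about the fixed x, y, z axes, in that order (R = Rz(yaw) Ry(pitch) Rx(roll)).
In Python, from bench import robot gives the robot as it stands. The module is installed in compiled form; this text tells all that it offers. Calls block until the motion is done:
- robot.move_ptp(position, orientation): joint-space move of the TCP to a pose.
- robot.move_linear(position, ori=None, speed=150, f_stop=None): straight line of the TCP; ori=None keeps the orientation; speed is the mean speed in mm/s. With f_stop (N) it stops when the force on the tool has changed by that much, and returns True; else False.
- robot.move_j(angles): joint-space move.
- robot.move_gripper(opening): opening from 0.0 (shut) to 1.0 (fully open); the grip force is fixed at half the most; returns when the fingers have stopped.
- robot.sleep(seconds).
- robot.inverse_kinematics(position, orientation): joint angles nearest the present ones, or None.
- robot.get_image(name): name is "side" or "top" or "wrist"; returns a dict with "img" (420x560x3 uint8, blue, green, red), "fovy" (degrees; the focal length in pixels is half the picture's height over the tangent of half this angle, whatever the lens; pixels are square), "cx", "cy" (the principal point, pixels), "eye" and "orientation" of the camera in the world. Camera axes: x right, y down, z forward; pixel columns grow to the right and rows downward; lengths in mm; the calibration is good to about 2 mm. A picture is of the moment at which its call begins. There is no depth.
A pose or a line that the arm cannot do raises robot.MotionError and nothing moves.
- robot.hand_in(): hands the job in; it is judged then, once.
Readings, each from a call of its own:
- robot.current_t(): time.
- robot.current_qpos(): joint angles.
- robot.current_joint_vel(): joint speeds.
- robot.current_joint_efforts(): joint torques, N m.
- robot.current_tcp_pos(): TCP position.
- robot.current_eef_rot(): TCP orientation.
- robot.current_contact_force(): force on the tool from outside, world axes, zero at the start.
- robot.current_ft_torque(): the same for the moment, N m.
- robot.current_gripper_width(): opening from 0.0 (shut) to 1.0 (fully open).
- robot.current_finger_force(): force on a finger pad.
Only numpy, scipy, OpenCV 4.12 (cv2) and the standard library are available. Lean on these libraries where they do the work, as an engineer would, in place of code of your own. Each camera call takes 0.05 s, during which the arm holds its last target. There are 200 camera calls.

TASK

One pocket of the flap-covered spice tray is empty, but the shut flaps hide which: with the tall tin still in its rack, press the flaps with the fingers until one gives way well down (not just a few millimetres). Then take the tall square tin from the leaning rack, lower it into that pocket until it stands upright on the pocket's floor, and only then let go. Leave the round jars, the bottle and the bowl standing where they are.

Things in the scene. Friction and masses are not known exactly. Their poses are not given: they have to be found in the camera images.
- tall_tin: tall square white spice tin, 42 x 42 mm, 95 mm tall with its flush wooden lid, about 0.2 kg; the only square thing in the rack. Origin: centre of its underside; z up its axis, x and y normal to its sides. It starts in one of the rack's three bays, leaning 25 degrees from vertical, top towards the rack's +x, its +x face on the back board.
- round_jar0: a round white spice jar with a wooden lid, 42 mm diameter, 89 mm tall, leaning in another bay of the rack like the tin. Origin: centre of its underside, z up its axis. To be left alone.
- round_jar1: a second, identical round spice jar in the remaining bay; same frame. To be left alone.
- rack: dark wooden rack, fixed, 245 mm long (y). Origin: below its middle on the counter, z up. Three bays at y = -80, 0, 80 mm (contents up to 3 mm off in y) lean 25 degrees from vertical, tops towards its +x. Along the lean: back board (+x side) 55 mm tall, walls between bays 28 mm (5 thick), front lip 12 mm. Undersides of contents: centre at x = -19 mm, 29 mm up.
- tray: brown wooden tray, fixed, 119 (x) by 171 (y) by 54 mm high. Origin: centre of its underside, z up. 2 rows in x (57 mm apart) by 3 columns in y (55 mm apart) of pockets 52 (x) by 49 mm (y), 49 deep, walls 5 to 6 mm, each under a pale wooden flap flush with the top. Five hide a short square tin (44 x 44 x 42 mm, 4 mm below the flap); one, which varies, is empty.
- bottle: green glass bottle, 58 mm diameter, 190 mm tall, loose, standing between rack and tray. Origin: centre of its underside. To be left alone.
- bowl: small white bowl, 100 mm wide at the rim, 50 mm high, loose, beyond the work. Origin: centre of its underside. To be left alone.
- pocket0 (a point): centre of pocket 0's floor, 5 mm above the counter, 49 mm below the tray's top; axes as the tray's; in the tray's frame x = -28.5, y = -55 mm. The flap's hinge is on the tray's -x side, 26 mm away; open, the flap hangs 3 mm thick along that wall, so the middle of the room left for a tin is 1.5 mm towards the tray's +x from here.
- flap0 (a joint): flap 0 over pocket 0, 3 mm thick, 50 mm long from its hinge: 0 rad shut (level, flush with the top), up to 1.57 hanging open into the pocket. Light spring (under 1 N at its free, +x, end); swings shut by itself. Over a full pocket it stops at about 0.1 rad; over the empty one it goes on down.
- pocket1 (a point): centre of pocket 1's floor, 5 mm above the counter, 49 mm below the tray's top; axes as the tray's; in the tray's frame x = -28.5, y = 0 mm. The flap's hinge is on the tray's -x side, 26 mm away; open, the flap hangs 3 mm thick along that wall, so the middle of the room left for a tin is 1.5 mm towards the tray's +x from here.
- flap1 (a joint): flap 1 over pocket 1, 3 mm thick, 50 mm long from its hinge: 0 rad shut (level, flush with the top), up to 1.57 hanging open into the pocket. Light spring (under 1 N at its free, +x, end); swings shut by itself. Over a full pocket it stops at about 0.1 rad; over the empty one it goes on down.
- pocket2 (a point): centre of pocket 2's floor, 5 mm above the counter, 49 mm below the tray's top; axes as the tray's; in the tray's frame x = -28.5, y = 55 mm. The flap's hinge is on the tray's -x side, 26 mm away; open, the flap hangs 3 mm thick along that wall, so the middle of the room left for a tin is 1.5 mm towards the tray's +x from here.
- flap2 (a joint): flap 2 over pocket 2, 3 mm thick, 50 mm long from its hinge: 0 rad shut (level, flush with the top), up to 1.57 hanging open into the pocket. Light spring (under 1 N at its free, +x, end); swings shut by itself. Over a full pocket it stops at about 0.1 rad; over the empty one it goes on down.
- pocket3 (a point): centre of pocket 3's floor, 5 mm above the counter, 49 mm below the tray's top; axes as the tray's; in the tray's frame x = 28.5, y = -55 mm. The flap's hinge is on the tray's -x side, 26 mm away; open, the flap hangs 3 mm thick along that wall, so the middle of the room left for a tin is 1.5 mm towards the tray's +x from here.
- flap3 (a joint): flap 3 over pocket 3, 3 mm thick, 50 mm long from its hinge: 0 rad shut (level, flush with the top), up to 1.57 hanging open into the pocket. Light spring (under 1 N at its free, +x, end); swings shut by itself. Over a full pocket it stops at about 0.1 rad; over the empty one it goes on down.
- pocket4 (a point): centre of pocket 4's floor, 5 mm above the counter, 49 mm below the tray's top; axes as the tray's; in the tray's frame x = 28.5, y = 0 mm. The flap's hinge is on the tray's -x side, 26 mm away; open, the flap hangs 3 mm thick along that wall, so the middle of the room left for a tin is 1.5 mm towards the tray's +x from here.
- flap4 (a joint): flap 4 over pocket 4, 3 mm thick, 50 mm long from its hinge: 0 rad shut (level, flush with the top), up to 1.57 hanging open into the pocket. Light spring (under 1 N at its free, +x, end); swings shut by itself. Over a full pocket it stops at about 0.1 rad; over the empty one it goes on down.
- pocket5 (a point): centre of pocket 5's floor, 5 mm above the counter, 49 mm below the tray's top; axes as the tray's; in the tray's frame x = 28.5, y = 55 mm. The flap's hinge is on the tray's -x side, 26 mm away; open, the flap hangs 3 mm thick along that wall, so the middle of the room left for a tin is 1.5 mm towards the tray's +x from here.
- flap5 (a joint): flap 5 over pocket 5, 3 mm thick, 50 mm long from its hinge: 0 rad shut (level, flush with the top), up to 1.57 hanging open into the pocket. Light spring (under 1 N at its free, +x, end); swings shut by itself. Over a full pocket it stops at about 0.1 rad; over the empty one it goes on down.
Mind the look-alikes: they are no part of the job. Leave any orange or yellow look-alike of the tall_tin alone.

How it is judged:
By the outcome, as a careful person would: the job done as asked, in the order asked, and still so for the second after the job is handed in, with the robot touching nothing.
It also fails if it takes over 70 s, if anything falls off the work surface, if the arm or the gripper's body presses on something with over 40 N, if the wrist force passes 120 N, or if a joint passes its speed limit or range.

## Working session

There is one attempt and no reset: what is moved stays moved. The work goes in short steps, each a Python script; the robot and the scene stay as the last script left them, time stands still between calls to the robot, and variables do not carry over. Pictures are saved under pics/ and viewed, at most 10 in all, crops included, and the job is handed in when it is done.

```bash
mkdir -p pics
cat > h.py <<'E'
from bench import robot
import numpy as np, cv2
from scipy.spatial.transform import Rotation as Rn
def cam(name):
    d=robot.get_image(name); h=d["img"].shape[0]
    d["f"]=h/2/np.tan(np.radians(d["fovy"])/2); d["R"]=Rn.from_euler('xyz',d["orientation"]).as_matrix(); d["eye"]=np.array(d["eye"]); return d
def plane(d,uv,z):
    uv=np.atleast_2d(uv).astype(float)
    r=np.c_[(uv[:,0]-d["cx"])/d["f"],(uv[:,1]-d["cy"])/d["f"],np.ones(len(uv))]@d["R"].T
    return d["eye"]+r*((z-d["eye"][2])/r[:,2])[:,None]
def proj(d,P):
    p=(np.atleast_2d(P)-d["eye"])@d["R"]; return np.c_[p[:,0]/p[:,2]*d["f"]+d["cx"],p[:,1]/p[:,2]*d["f"]+d["cy"]]
E
python3 - <<'E'
from h import *
import pickle
D={}
for n in("top","side"):
    d=cam(n);D[n]=d;print(n,d["fovy"],d["cx"],d["cy"],d["eye"],d["orientation"]);cv2.imwrite(f"pics/{n}0.png",d["img"])
pickle.dump(D,open("D.pkl","wb"));print(robot.current_t(),robot.current_tcp_pos(),robot.current_eef_rot())
E
```

```text
top 56.69284028883379 279.3800555047408 207.88476949476927 [407.45649618  26.86247279 945.8320536 ] [-2.97117717 -0.00431293 -1.58870019]
side 54.167289832456454 282.454415990353 206.43983662037434 [ 239.28271942 -478.58810656  858.57730779] [-2.48459409 -0.0031178  -0.55387953]
0.1 [223.87133857 501.84870254 217.93020412] [-3.14004276e+00 -3.11299872e-04  2.72175854e+00]
```

View pics/top0.png

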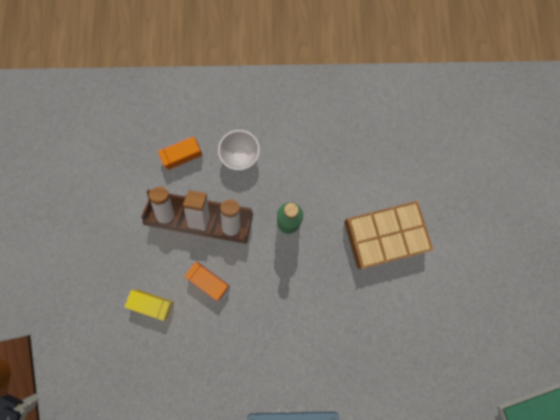

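View pics/side0.png

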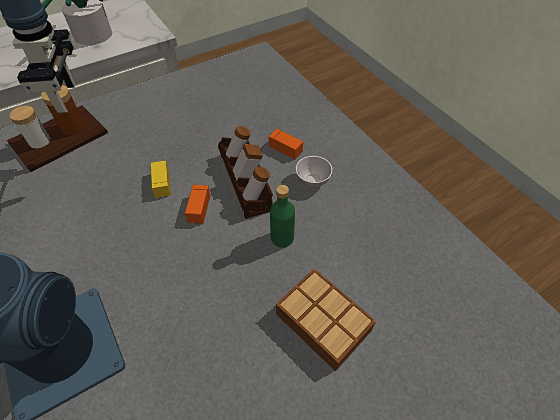

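Top view: the rack has round jars at (161,190) and (231,205), and between them the square-lidded white tin at (196,207). The orange boxes at (180,152) and (207,282) and the yellow one at (148,305) lie on the counter and are look-alikes. The bottle is at (290,215), the bowl at (239,150) and the tray at (388,235). The side view agrees, with the tin's square lid at (252,148). Next I measure the tray and rack and enlarge both.

Run:
```python
from h import *
import pickle
D=pickle.load(open("D.pkl","rb"))
def rect(d,box,lo,hi,z):
    x0,y0,x1,y1=box
    m=cv2.inRange(cv2.cvtColor(d["img"],cv2.COLOR_BGR2HSV),lo,hi);k=np.zeros_like(m);k[y0:y1,x0:x1]=m[y0:y1,x0:x1]
    k=cv2.morphologyEx(k,cv2.MORPH_CLOSE,np.ones((5,5)))
    c=max(cv2.findContours(k,0,1)[0],key=cv2.contourArea)[:,0]
    P=plane(d,c,z)[:,:2].astype(np.float32); return c,cv2.minAreaRect(P),cv2.boxPoints(cv2.minAreaRect(P))
for n,b in(("top",(335,190,445,280)),("side",(260,255,390,380))):
    c,r,bp=rect(D[n],b,(3,70,30),(30,255,255),54); print(n,"tray",r,bp.round().tolist())
d=D["top"]
c,r,bp=rect(d,(135,180,262,250),(0,60,10),(30,255,255),30);print("rack",r,bp.round().tolist())
# lids
for n,b in(("top",(140,180,262,250)),("side",(215,120,275,190))):
    d=D[n];m=cv2.inRange(cv2.cvtColor(d["img"],cv2.COLOR_BGR2HSV),(3,90,75),(20,255,255));k=np.zeros_like(m);k[b[1]:b[3],b[0]:b[2]]=m[b[1]:b[3],b[0]:b[2]]
    nn,l,s,ce=cv2.connectedComponentsWithStats(k)
    for i in range(1,nn):
        if s[i,4]>30: print(n,"lid",s[i],ce[i].round(1),plane(d,ce[i],115).round(0))
d=D["top"];s=D["side"]
a=cv2.resize(d["img"][180:250,135:260],None,fx=3.2,fy=3.2,interpolation=2);b=cv2.resize(d["img"][190:280,335:445],None,fx=3.2,fy=3.2,interpolation=2)
e=cv2.resize(s["img"][260:370,270:385],None,fx=3,fy=3,interpolation=2);g=cv2.resize(s["img"][120:220,210:300],None,fx=3,fy=3,interpolation=2)
o=np.zeros((600,800,3),np.uint8);o[:224,:400]=a;o[:288,410:762]=b;o[260:560,:270]=g;o[265:595,410:755][:e.shape[0]]=e[:330,:345] if 0 else o[265:595,410:755]
o[270:600,280:400]=0;o[270:600,410:755]=np.where(np.arange(270,600)[:,None,None]>=290,np.r_[np.zeros((20,345,3),np.uint8),e[:310]],o[270:600,410:755])
cv2.imwrite("pics/crop1.png",o)
```

```text
top tray ((494.9902038574219, -228.10682678222656), (120.36380767822266, 181.2962188720703), 13.383255004882812) [[415.0, -154.0], [457.0, -330.0], [575.0, -302.0], [533.0, -126.0]]
side tray ((491.112548828125, -236.76583862304688), (135.4461212158203, 177.6918182373047), 13.21297836303711) [[405.0, -166.0], [445.0, -339.0], [577.0, -308.0], [537.0, -135.0]]
rack ((558.0293579101562, 216.40638732910156), (258.532958984375, 101.07706451416016), 78.14336395263672) [[482.0, 100.0], [581.0, 80.0], [634.0, 333.0], [535.0, 353.0]]
top lid [143 187  63  39 765] [177. 200.] [[572. 243. 115.]]
top lid [208 200  42  17 335] [228.9 207.4] [[553. 130. 115.]]
top lid [145 211  11  13  77] [150.7 218.4] [[532. 298. 115.]]
top lid [206 211  19  26 180] [214.6 227.6] [[510. 160. 115.]]
top lid [181 218   6  11  37] [183.6 224.2] [[518. 227. 115.]]
top lid [237 219  13  21 134] [243.5 231. ] [[501.  99. 115.]]
side lid [236 126  15  10 103] [242.9 130.6] [[587. 280. 115.]]
side lid [269 131   6  18  90] [271.7 140. ] [[634. 209. 115.]]
side lid [244 144  19  12 150] [253.  149.4] [[576. 204. 115.]]
side lid [254 166  16  12 130] [261.8 172. ] [[556. 125. 115.]]
```

View pics/crop1.png

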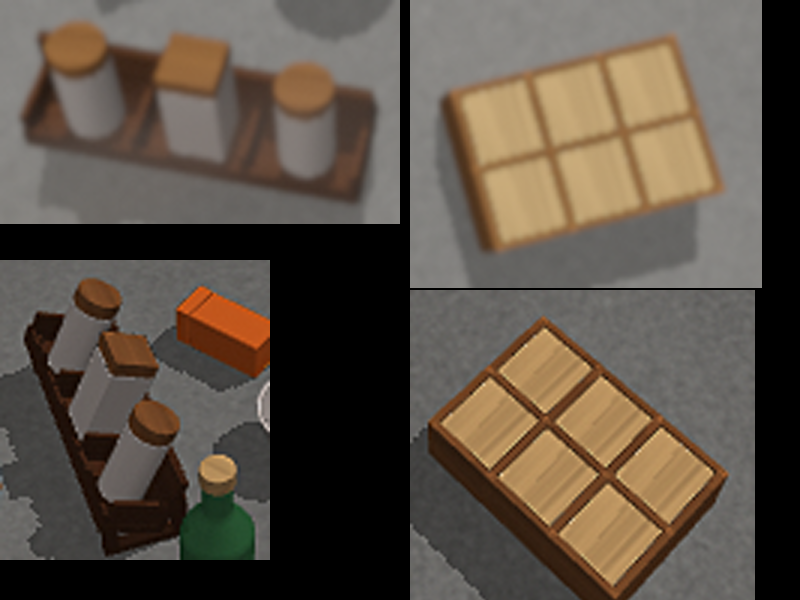

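The crop confirms it: the middle item has a square lid and flat white faces, so it is the tall tin in bay y=0. The flanking items are round. The tray flaps are clear, but I can't yet tell the hinge side. Next is a wrist close-up of the tray.

```bash
cat >> h.py <<'E'
def flaps(d,box,lo=(8,60,120),amin=60):
    x0,y0,x1,y1=box
    m=cv2.inRange(cv2.cvtColor(d["img"],cv2.COLOR_BGR2HSV),lo,(35,255,255));k=np.zeros_like(m);k[y0:y1,x0:x1]=m[y0:y1,x0:x1]
    n,l,s,c=cv2.connectedComponentsWithStats(k,connectivity=4)
    return [(s[i,4],c[i].round(1),plane(d,c[i],54)[0,:2].round(1)) for i in range(1,n) if s[i,4]>amin]
E
python3 - <<'E'
from h import *
import pickle
D=pickle.load(open("D.pkl","rb"))
for n,b in(("top",(340,195,440,275)),("side",(270,262,385,370))):
    for v in(125,140):
        F=flaps(D[n],b,(8,60,v));print(n,v,[(int(a),c.tolist(),p.tolist()) for a,c,p in F])
robot.move_ptp([470,-232,290],[np.pi,0,.23])
d=cam("wrist");print(d["eye"],d["orientation"],d["fovy"],robot.current_t(),robot.current_qpos())
pickle.dump(d,open("W1.pkl","wb"));cv2.imwrite("pics/w1.png",d["img"])
E
```

```text
top 125 [(3855, [389.9, 233.9], [495.8, -233.0])]
top 140 [(3716, [390.1, 233.6], [496.4, -233.5])]
side 125 [(468, [314.6, 286.4], [512.4, -173.1]), (508, [296.0, 303.9], [456.6, -185.9]), (500, [334.0, 303.4], [524.9, -226.8]), (553, [354.4, 321.3], [537.2, -280.1]), (557, [315.5, 321.9], [469.1, -239.4]), (608, [336.0, 341.0], [481.3, -293.0])]
side 140 [(456, [314.4, 286.3], [512.2, -172.7]), (504, [296.1, 303.8], [456.8, -185.9]), (497, [334.0, 303.4], [524.9, -226.8]), (546, [354.3, 321.2], [537.3, -279.9]), (548, [315.5, 321.7], [469.3, -239.2]), (596, [336.1, 340.9], [481.7, -293.0])]
[ 542.6482011  -214.70421593  455.95116803] [ 2.87303330e+00  1.20150452e-03 -1.34021224e+00] 69.69921215937842 2.8917 [-6.70176188e-01  1.72839787e-01  1.47140059e+00  1.79012079e-04
  1.49741361e+00  6.69161942e-01]
```

View pics/w1.png

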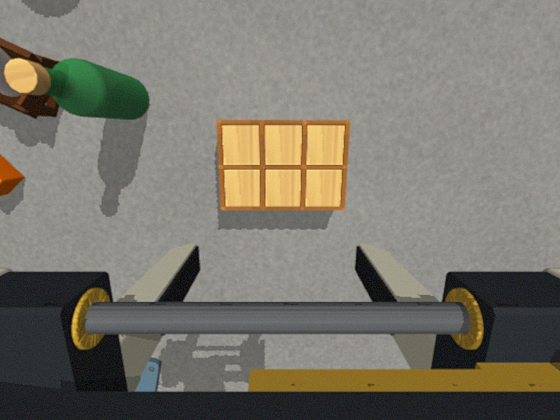

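The wrist view shows the tray at (218–349, 121–210) and the bottle well clear, with no visible hinge cue. The top and side views agree on a tray centre of about (496,-233) and yaw of about 13.2°. I'll press the flap centres, which works whichever side the hinge is on, and then see which side opens.

```bash
cat >> h.py <<'E'
TC=np.array([496.5,-233.2]);TY=np.radians(13.2)
ax=np.array([np.cos(TY),np.sin(TY)]);ay=np.array([-ax[1],ax[0]])
E
python3 - <<'E'
from h import *
import pickle
W=pickle.load(open("W1.pkl","rb"))
F=flaps(W,(215,118,352,212),(8,50,150),300);print("wrist",[(int(a),p.tolist()) for a,c,p in F],np.mean([p for a,c,p in F],0))
robot.move_gripper(0.0)
for i,(u,v) in enumerate([(-28.5,55),(-28.5,0),(-28.5,-55),(28.5,-55),(28.5,0),(28.5,55)]):
    p=TC+u*ax+v*ay
    if i==0: robot.move_ptp([*p,85],[np.pi,0,TY])
    else: robot.move_linear([*p,66],speed=150)
    robot.move_linear([*p,62],speed=60)
    s=robot.move_linear([*p,34],speed=45,f_stop=6)
    z=robot.current_tcp_pos()[2];print(u,v,s,z.round(1),np.round(robot.current_contact_force(),1),robot.current_t())
    if z<44:
        for n in("top","side"):
            d=cam(n);cv2.imwrite(f"pics/press_{n}.png",d["img"])
        b=cam("top")["img"][185:285,330:450];e=cam("side")["img"][260:370,270:385]
        o=np.zeros((550,800,3),np.uint8);o[:333,:400]=cv2.resize(b,(400,333),interpolation=2);o[:383,400:]=cv2.resize(e,(400,383),interpolation=2)
        w=cam("wrist");pickle.dump(w,open("W2.pkl","wb"));cv2.imwrite("pics/press.png",o);cv2.imwrite("pics/pressw.png",w["img"]);break
    robot.move_linear([*p,66],speed=100)
E
```

```text
wrist [(11014, [500.6, -232.1])] [ 500.6 -232.1]
-28.5 55 True 52.6 [-0.5  0.   6.4] 6.0917
-28.5 0 True 52.7 [-1.  -0.4  6.4] 7.5167
-28.5 -55 True 52.7 [-1.2  1.2  5.6] 8.9417
28.5 -55 True 52.7 [-0.5 -0.3  4.9] 10.3833
28.5 0 False 34.0 [0.3 0.1 0.2] 12.2167
```

View pics/press.png

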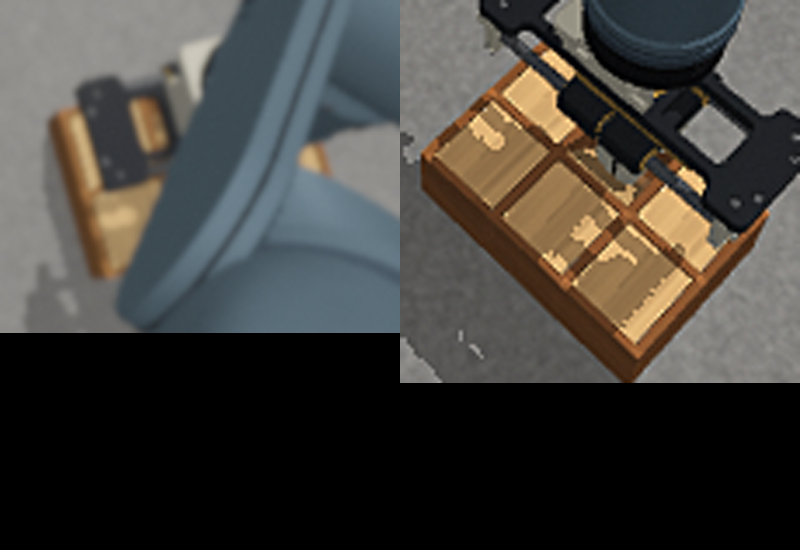

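The pressed pocket, tray (+28.5, 0), gives way to z=34 while the four others stopped at 52.6. The hinge side is hidden in these crops, so I check the wrist view.

Run:
```python
from h import *
im=cv2.imread("pics/pressw.png");cv2.imwrite("pics/pw2.png",cv2.resize(im[120:400,100:460],None,fx=2.1,fy=2.1,interpolation=2))
```

```text
(no output)
```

View pics/pw2.png

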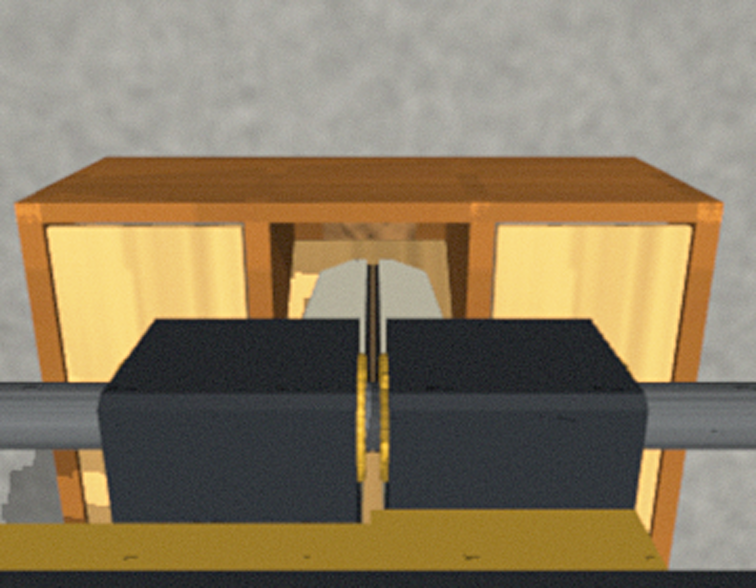

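The image's top is +x: pocket 4's flap hangs from the robot-facing (-x) side, with its free end deep at +x. So the tray yaw of +13.2° holds and the target is pocket 4. The fingers (col 373) sit central between the pocket walls (272 and 470). Next I cross-check the tray's x and measure the tin and rack.

Run:
```python
from h import *
import pickle
W1=pickle.load(open("W1.pkl","rb"));W2=pickle.load(open("W2.pkl","rb"));D=pickle.load(open("D.pkl","rb"))
t=lambda P:np.c_[(P[:,:2]-TC)@ax,(P[:,:2]-TC)@ay].round(1).tolist()
print("W2 outer edge (expect u=59.5)",t(plane(W2,[[100+30/2.1,120+203/2.1],[100+373/2.1,120+203/2.1],[100+710/2.1,120+203/2.1]],54)))
print("W2 inner (54.5)",t(plane(W2,[[100+373/2.1,120+223/2.1]],54)))
print("W1 corners",t(plane(W1,[[218,121],[349,121],[345,210],[222,210]],54)))
print("W1 tips pred",proj(W1,[[470+s*46.5*np.sin(.23),-232-s*46.5*np.cos(.23),290] for s in(-1,1)]).round(1))
print("top-view tray pts pred",proj(D["top"],[[*(TC+u*ax+v*ay),54] for u,v in((59.5,85.5),(59.5,-85.5),(-59.5,-85.5),(-59.5,85.5))]).round(1).tolist())
d=D["top"]
# tin: lid in both views
for n,lo in(("top",(181,188,210,212)),("side",(243,142,264,158))):
    d=D[n];x0,y0,x1,y1=lo;hsv=cv2.cvtColor(d["img"],cv2.COLOR_BGR2HSV)[y0:y1,x0:x1]
    m=cv2.inRange(hsv,(5,100,85),(20,255,255));nn,l,s,c=cv2.connectedComponentsWithStats(m,connectivity=4)
    i=1+np.argmax(s[1:,4]);print(n,s[i],(c[i]+[x0,y0]).round(1))
    print(hsv[:,:,2])
```

```text
W2 outer edge (expect u=59.5) [[60.4, 81.9], [60.3, -0.6], [60.2, -81.8]]
W2 inner (54.5) [[55.2, -0.6]]
W1 corners [[59.3, 83.3], [59.3, -83.8], [-58.2, -85.8], [-58.3, 83.9]]
W1 tips pred [[199.8 259. ]
 [355.8 259.2]]
top-view tray pts pred [[347.2, 217.8], [417.5, 200.0], [433.4, 249.6], [361.6, 268.2]]
top [  0   3  25  19 344] [194.1 200. ]
[[135 134 134 134 135 135 134 133 132 132 133 135 135 135 134 134 134 133
  134 135 136 136 135 135 136 136 135 136 137]
 [134 133 133 134 135 135 135 134 134 134 134 135 134 134 134 133 134 134
  134 134 135 135 135 136 135 135 134 135 136]
 [136 133 133 134 135 135 136 138 139 140 141 139 136 134 135 136 136 135
  135 134 134 135 135 135 134 134 134 134 135]
 [137 135 134 134 134 136 137 140 143 145 144 143 141 141 142 142 141 139
  137 136 136 137 136 135 133 132 133 135 135]
 [138 136 135 134 135 136 139 142 144 146 145 145 146 146 146 146 145 144
  143 142 142 143 139 137 134 132 133 135 136]
 [138 136 135 134 133 135 140 143 144 145 145 145 145 145 146 146 146 146
  146 146 147 147 145 142 137 131 133 135 136]
 [132 132 132 131 130 132
[... 2919 characters left out ...]
1  56 123 119 116 116 117 117 120 120 116 112 112 111 119  94
   68  65  67]
 [141  58  61  60  96 124 117 115 116 117 120 125 117 113 113 111 115 124
   48  66  67]
 [109  97  60  60  58 118 117 119 117 119 119 124 121 117 113 113 112 120
   91  67  65]
 [102 146  58  61  60 102 117 116 121 120 120 124 128 119 116 116 111 117
  124 115  62]
 [104 122  91  61  62  61  94  95 107 116 121 121 131 129 123 123 117 115
  123 114 104]
 [106 105  55  59  65  58  48  42  46  47  46  47  49  61  67  69  87  90
   98 112 108]
 [104 108 131  84  60  54  52  49  50  55  52  54  54  55  53  48  48  44
   43  60 112]
 [105 105 108  87  60  49  50  49  48  50  53  52  53  57  56  53  51  48
   55  90 110]]
```

Tray position agrees to within about 1 mm. Now I triangulate the tin's lid and get the rack's yaw.

```bash
cat >> h.py <<'E'
def tri(ds,uvs):
    A=np.zeros((3,3));b=np.zeros(3)
    for d,uv in zip(ds,uvs):
        r=plane(d,uv,0)[0]-d["eye"];r/=np.linalg.norm(r);M=np.eye(3)-np.outer(r,r);A+=M;b+=M@d["eye"]
    return np.linalg.solve(A,b)
E
python3 - <<'E'
from h import *
import pickle
D=pickle.load(open("D.pkl","rb"));T,S=D["top"],D["side"]
print("lid top centre",tri([T,S],[[194.8,199],[253.2,149.8]]).round(1),"expect z 115")
for z in(113,115,117): print(z,plane(T,[[194.8,199]],z).round(1),plane(S,[[253.2,149.8]],z).round(1))
# jar lids tops (top crop 3.2x, side crop 3x)
for a,b in(((78,40),(98,295)),((305,82),(156,418))):
    print("jar",tri([T,S],[[135+a[0]/3.2,180+a[1]/3.2],[210+b[0]/3,120+(b[1]-260)/3]]).round(1),"expect z~109.7")
# rack front-lip edge & back-board edge lines, top view
g=T["img"];hsv=cv2.cvtColor(g,cv2.COLOR_BGR2HSV);
P=[]
for c in list(range(150,182,3))+list(range(208,220,3))+list(range(236,244,2)):
    col=hsv[205:255,c,1].astype(int); r=np.where(col>70)[0]; P.append((c,205+r.max()+.5))
P=np.array(P,float);print(P.tolist())
vx,vy,x0,y0=cv2.fitLine(P.astype(np.float32),cv2.DIST_HUBER,0,.01,.01).ravel()
q=plane(T,[[x0-40*vx,y0-40*vy],[x0+40*vx,y0+40*vy]],15);e=(q[0]-q[1])[:2];print("front edge yaw",np.degrees(np.arctan2(e[1],e[0]))-90)
E
```

```text
lid top centre [574.5 203.8 114.2] expect z 115
113 [[573.5 204.5 113. ]] [[576.3 204.6 113. ]]
115 [[573.1 204.1 115. ]] [[575.4 202.8 115. ]]
117 [[572.7 203.6 117. ]] [[574.5 201.  117. ]]
jar [589.3 283.9 107.9] expect z~109.7
jar [558.1 127.8 108.7] expect z~109.7Traceback (most recent call last):
  File "<stdin>", line 13, in <module>
    return umr_maximum(a, axis, None, out, keepdims, initial, where)
ValueError: zero-size array to reduction operation maximum which has no identity
```

The lid centre comes out at (575,204,115), where z=115 is expected. The jars are 159 mm apart (160 expected), and the rack yaw is about -11.5°. Next I go to the pre-grasp pose and check with the wrist camera.

```bash
cat >> h.py <<'E'
LID=np.array([575,204.2,115.]);RY=np.radians(-11.5)
c25,s25=np.cos(np.radians(25)),np.sin(np.radians(25))
a=np.array([s25*np.cos(RY),s25*np.sin(RY),c25])
def tilt_ori(sgn):
    y=sgn*np.array([-np.sin(RY),np.cos(RY),0]);z=-a
    return Rn.from_matrix(np.c_[np.cross(y,z),y,z]).as_euler('xyz')
E
python3 - <<'E'
from h import *
import pickle
p=robot.current_tcp_pos()
robot.move_linear([*p[:2],250],speed=200)
for s in(1,-1): print(s,tilt_ori(s),[np.round(robot.inverse_kinematics(LID+k*a,tilt_ori(s)),2).tolist() if robot.inverse_kinematics(LID+k*a,tilt_ori(s)) is not None else None for k in(170,25,-38)])
s=max((1,-1),key=lambda s:-abs(q[5]) if (q:=robot.inverse_kinematics(LID+170*a,tilt_ori(s))) is not None else -99)
print("use",s);o=tilt_ori(s)
robot.move_ptp(LID+170*a,o);robot.move_gripper(0.7)
robot.move_linear(LID+40*a,speed=150)
d=cam("wrist");pickle.dump(d,open("W3.pkl","wb"));cv2.imwrite("pics/w3.png",d["img"])
P=np.array([LID+21*np.array([i*np.cos(RY)*c25-j*np.sin(RY),i*np.sin(RY)*c25+j*np.cos(RY),-i*s25]) for i,j in((1,1),(1,-1),(-1,-1),(-1,1))])
print("pred lid corners",proj(d,P).round(1).tolist(),robot.current_t(),robot.current_gripper_width())
E
```

```text
1 [ 3.14159265 -0.43633231  2.94087979] [[0.06, 0.78, 0.65, 0.13, 2.13, -1.26], [0.08, 0.71, 1.09, 0.12, 1.76, -1.29], [0.09, 0.71, 1.23, 0.12, 1.61, -1.3]]
-1 [ 3.14159265  0.43633231 -0.20071286] [[0.06, 0.78, 0.65, 0.13, 2.13, 1.88], [0.08, 0.71, 1.09, 0.12, 1.76, 1.85], [0.09, 0.71, 1.23, 0.12, 1.61, 1.84]]
use 1
pred lid corners [[305.0, 259.5], [248.7, 259.5], [247.2, 204.9], [306.5, 204.9]] 17.6333 0.7022581794277658
```

View pics/w3.png

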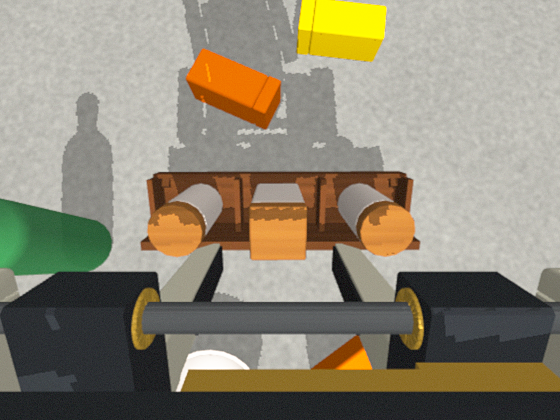

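The wrist view shows the square lid at (250–307, 205–259), matching the prediction within 1–2 px and centred between the fingertips (222 and 333). The jars are at (178,230) and (386,230), clear of the fingers. Grasp and withdraw along the lean.

Run:
```python
from h import *
import pickle
print("hit",robot.move_linear(LID-38*a,speed=80,f_stop=10))
robot.move_gripper(0.0);w=robot.current_gripper_width();print("width mm",w*93,robot.current_finger_force())
robot.move_linear(LID+70*a,speed=90)
print(robot.current_gripper_width()*93,robot.current_tcp_pos(),robot.current_t(),robot.current_contact_force(),robot.current_ft_torque())
# upright, high, away from bottle (stay above rack side first)
h=LID+70*a
up=[np.pi,0,RY+np.pi]
q=robot.inverse_kinematics([h[0],h[1],330],up);print("up",q)
for s in(0,np.pi,-np.pi/2,np.pi/2):
  for P in ([*(TC+29.5*ax),310],[*(TC+29.5*ax),62]):
    q=robot.inverse_kinematics(P,[np.pi,0,TY+s]);print(s,None if q is None else np.round(q,2))
```

```text
hit False
width mm 41.91040113482054 29.970913007855415
41.63254759420266 [603.53604144 198.35872433 177.81991301] 20.6083 [ 0.22561994 -1.33133521 -1.7990224 ] [-0.02164648 -0.34609602 -0.03922539]
up [ 0.14204404  0.37633744  1.10484755  0.          1.66040766 -1.22803942]
0 [-0.6   0.26  1.32 -0.    1.57  0.74]
0 [-0.6   0.45  1.68 -0.    1.02  0.74]
3.141592653589793 [-0.6   0.26  1.32  0.    1.57 -2.4 ]
3.141592653589793 [-0.6   0.45  1.68  0.    1.02 -2.4 ]
-1.5707963267948966 [-0.6   0.26  1.32 -0.    1.57  2.31]
-1.5707963267948966 [-0.6   0.45  1.68 -0.    1.02  2.31]
1.5707963267948966 [-0.6   0.26  1.32  0.    1.57 -0.83]
1.5707963267948966 [-0.6   0.45  1.68  0.    1.02 -0.83]
```

Tin held: the width reads 41.6 mm and the wrist shows about 1.8 N of weight. I bring it upright, carry it high over the bottle and check the in-hand pose above pocket 4.

Run:
```python
from h import *
import pickle
robot.move_linear([590,190,320],[np.pi,0,RY+np.pi],speed=130)
o=[np.pi,0,TY+np.pi/2]
T=TC+30.3*ax
robot.move_ptp([*T,310],o)
robot.move_linear([*T,135],speed=130)
d=cam("wrist");s=cam("side");pickle.dump((d,s),open("W4.pkl","wb"))
p=robot.current_tcp_pos();R=Rn.from_euler('xyz',robot.current_eef_rot()).as_matrix()
f=lambda h:[p+R@np.array([i*21,j*21,-h]) for i,j in((1,1),(1,-1),(-1,-1),(-1,1))]
print("wrist lid pred",proj(d,f(38)).round(1).tolist(),"bottom",proj(d,f(-57)).round(1).tolist())
print("side lid",proj(s,f(38)).round(1).tolist(),"bottom",proj(s,f(-57)).round(1).tolist())
im=np.zeros((420,800,3),np.uint8);im[:,:400]=d["img"][:,80:480];im[:,400:]=cv2.resize(s["img"][195:405,240:440],(400,420),interpolation=2)
cv2.imwrite("pics/w4.png",im);print(p,robot.current_t(),robot.current_gripper_width()*93,robot.current_ft_torque())
```

```text
wrist lid pred [[322.3, 248.7], [230.1, 248.8], [233.7, 328.3], [319.0, 328.1]] bottom [[304.0, 200.8], [248.7, 200.8], [250.0, 252.2], [302.8, 252.2]]
side lid [[339.8, 261.8], [325.3, 275.7], [342.6, 290.3], [357.1, 275.7]] bottom [[334.7, 284.7], [321.4, 297.8], [337.0, 311.6], [350.4, 297.9]]
[ 526.45882406 -226.583607    135.83086938] 25.0167 41.97943745602424 [-0.03365518  0.02708652  0.04217027]
```

View pics/w4.png

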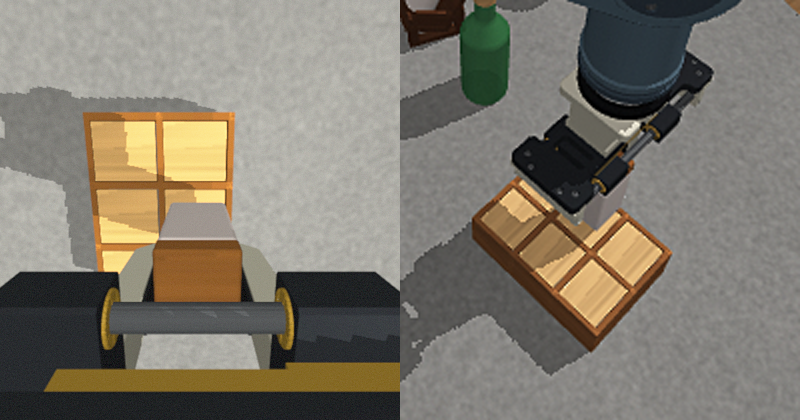

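The wrist view shows the tin upright. Lid side and top edges are near row 249 as predicted, the far bottom edge is at row ~203 (predicted 201), and it is lined up over pocket 4. I'll measure those edges in numbers before lowering.

Run:
```python
from h import *
import pickle
d,s=pickle.load(open("W4.pkl","rb"));im=d["img"]
hsv=cv2.cvtColor(im,cv2.COLOR_BGR2HSV)
for c in(262,278,294):print(c,[(r,*hsv[r,c].tolist()) for r in range(196,256) if abs(hsv[r,c].astype(int)-hsv[r-1,c]).max()>14])
for r in(206,212,220,230,238,246,252,260):
    m=hsv[r,215:340];g=np.abs(np.diff(m.astype(int),axis=0)).max(1);print(r,[(215+i+1) for i in np.where(g>30)[0]])
```

```text
262 [(202, 16, 85, 188), (203, 15, 16, 155), (237, 14, 21, 178), (238, 15, 23, 202), (240, 13, 105, 134), (241, 14, 176, 107), (246, 15, 204, 109), (247, 15, 181, 111), (249, 15, 182, 129), (250, 15, 179, 144)]
278 [(202, 18, 103, 238), (203, 14, 27, 160), (237, 14, 24, 179), (238, 11, 21, 199), (240, 12, 104, 133), (241, 14, 189, 108), (247, 17, 174, 107), (249, 14, 177, 128), (252, 15, 194, 143), (253, 14, 178, 145)]
294 [(202, 18, 106, 240), (203, 11, 27, 161), (237, 12, 26, 176), (238, 17, 21, 197), (240, 15, 109, 133), (241, 14, 192, 106), (242, 16, 174, 114), (246, 16, 190, 114), (247, 15, 168, 111), (249, 15, 183, 128), (250, 16, 184, 143)]
206 [np.int64(237), np.int64(238), np.int64(239), np.int64(240), np.int64(245), np.int64(246), np.int64(249), np.int64(250), np.int64(306), np.int64(307), np.int64(311), np.int64(312), np.int64(313)]
212 [np.int64(237), np.int64(238), np.int64(239), np.int64(240), np.int64(245), np.int64(246), np.int64(247), np.int64(248), np.int64(307), np.int64(308), np.int64(309), np.int64(311), np.int64(312)]
220 [np.int64(238), np.int64(240), np.int64(244), np.int64(245), np.int64(310), np.int64(312), np.int64(317), np.int64(318)]
230 [np.int64(238), np.int64(239), np.int64(240), np.int64(241), np.int64(242)]
238 [np.int64(238), np.int64(239)]
246 [np.int64(225), np.int64(235), np.int64(236), np.int64(263), np.int64(290), np.int64(291), np.int64(320), np.int64(321)]
252 [np.int64(232), np.int64(233), np.int64(322), np.int64(323)]
260 [np.int64(233), np.int64(321), np.int64(322)]
```

Edges agree within about 1.5 mm, against ±3.5 mm of clearance. Lowering.

Run:
```python
from h import *
T=TC+30.3*ax
f0=robot.current_contact_force()
hit=robot.move_linear([*T,68],speed=50,f_stop=12);print(hit,robot.current_tcp_pos(),robot.current_contact_force()-f0,robot.current_ft_torque())
if not hit:
    hit=robot.move_linear([*T,56],speed=20,f_stop=8);print(hit,robot.current_tcp_pos(),robot.current_contact_force()-f0,robot.current_ft_torque())
print(robot.current_gripper_width()*93,robot.current_t())
```

```text
False [ 526.18500087 -226.36902334   68.30484356] [1.07646151 0.77595228 0.43942747] [-0.02642282 -0.00208998 -0.03760139]
True [ 526.51522152 -226.47373285   61.92532904] [ 0.67775965 -0.1209507   5.42585988] [-0.02979116  0.03620956  0.03940779]
41.60275224476122 26.9167
```

Contact came at TCP z=61.9 (62 expected), so the tin is on the floor. I release it, retreat straight up and check.

Run:
```python
from h import *
p=robot.current_tcp_pos()
robot.sleep(.3);robot.move_gripper(0.65)
robot.move_linear([*p[:2],180],speed=90)
d=cam("wrist")
robot.move_linear([p[0],p[1],300],speed=200)
robot.move_ptp([300,-330,320],[np.pi,0,TY+np.pi/2]);robot.sleep(.5)
s=cam("side");t=cam("top")
im=np.zeros((600,800,3),np.uint8);im[:300,:400]=cv2.resize(d["img"],(400,300));im[:300,400:]=cv2.resize(t["img"],(400,300))
im[300:,:400]=cv2.resize(s["img"],(400,300));im[300:,400:]=cv2.resize(s["img"][255:375,260:420],(400,300),interpolation=2)
cv2.imwrite("pics/end.png",im)
T=TC+30.3*ax
print("side pred lid",proj(s,[[*(T+i*21*ax+j*21*ay),100] for i,j in((1,1),(1,-1),(-1,-1),(-1,1))]).round(1).tolist(),robot.current_t(),robot.current_contact_force())
```

```text
side pred lid [[335.5, 279.9], [351.5, 293.3], [337.9, 307.2], [321.9, 293.2]] 31.6167 [-0.33107269  0.08037781 -0.39664706]
```

View pics/end.png

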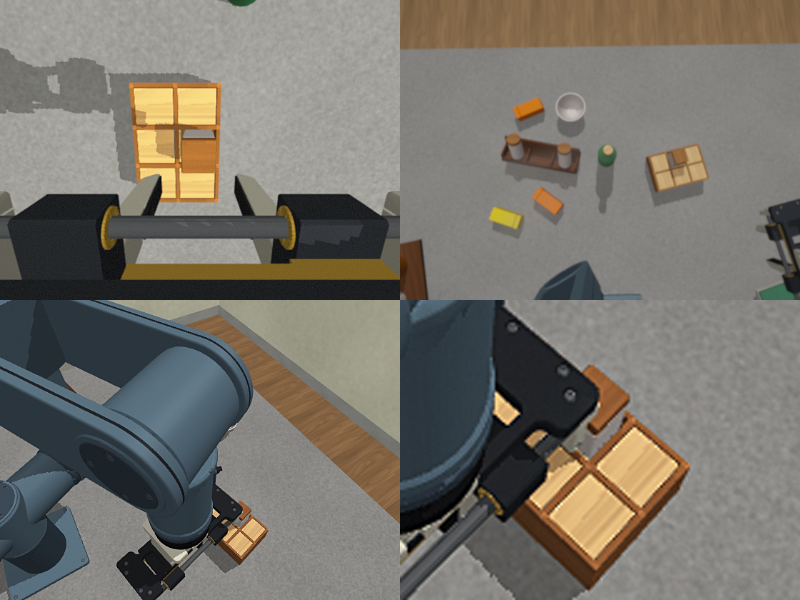

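The final views show the tin standing in pocket 4 with its lid where predicted. The rack's middle bay is empty, and the jars, bottle and bowl are where they were. Handing in.

```bash
python3 -c "
from h import *
print(robot.hand_in())"
```

```text
the job is handed in; nothing more can be done
None
```

I found pocket 4 empty by pressing the flaps, took the tall tin from the rack's middle bay, and stood it upright on that pocket's floor before letting go; the job is handed in after about 32 of the 70 s, with the jars, bottle and bowl where they were.

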